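# Brace the tube rack for the drive with an angle stop

### The job

Secure the tube rack for the drive: tip the L-shaped angle stop about its corner, from its tall leg onto its short leg, keeping the corner down on the worktop and letting the stop down gently. Then slide it up to the rack until the outer face of its tall leg rests flat against (or within a few millimetres of) the middle of the rack's long side, without shoving the rack along, and let go. Leave the bottle, the timer and the marker where they are.

Things in the scene. Friction and masses are not known exactly. Their poses are not given: they have to be found in the camera images.
- angle_stop: plain aluminium L of two plates 8 mm thick, 90 mm wide, about 0.5 kg: tall leg 110 mm, short leg 80 mm from the outer corner. Origin: middle of the outer corner edge it tips about (y along this edge); +x along the tall leg, +z along the short leg, away from the corner. Starts lying on the tall leg, which points toward the rack, short leg up. Standing on the short leg, +x is up
- rib (a point): middle of the sloping edge of the stop's stiffening rib: an upright triangular web, 12 mm thick, in the middle (y = 0) of the inside of the L. Its edge slopes at 45 degrees from 72 mm along the tall leg to 72 mm along the short leg; this point is at x = z = 41 mm, 58 mm from the corner edge
- face_a (a point): point on the outer face of the tall leg (the plane z = 0 of the stop; underneath at the start, facing the rack once tipped), at x = 30, y = -35, z = 0 mm of the stop
- face_b (a point): the same at x = 30, y = +35, z = 0 mm of the stop
- tube_rack: open-grid tube rack with five capped tubes fixed in it, loose on the worktop, 68 mm (x) by 116 mm (y) by 57 mm high, 95 mm to the top of the tubes, about 0.3 kg, slides easily. Origin: middle of its underside, z up. Its long sides are the planes x = +34 mm and x = -34 mm; the +x side faces the angle stop
- buffer_bottle: reagent bottle standing beyond the work, bystander, 40 mm across, 85 mm high; origin at the middle of its underside
- lab_timer: small timer lying beyond the work, bystander, 68 x 62 x 18 mm; origin at the middle of its underside
- marker: marker pen lying beyond the work, bystander, 135 mm long, 16 mm thick; origin at the middle of its underside
Not all that is in view belongs to the job. What is shaped like the angle_stop but brown or green is not meant.

How it is judged:
By the outcome, as a careful person would: the job done as asked, in the order asked, and still so for the second after the job is handed in, with the robot touching nothing.
It also fails if it takes over 48 s, if anything falls off the work surface, if the arm or the gripper's body presses on something with over 40 N, if the wrist force passes 120 N, or if a joint passes its speed limit or range.

### The arm

A 6-joint arm with a two-finger parallel gripper is mounted at the origin on a cart in front of the work surface, level with it; the furniture and walls round the work are solid. World frame = base frame: x ahead of the robot, y to its left, z up, the work surface at z = 0. Lengths are in mm, angles in rad, forces in N, time in s.
With the tool pointing down it reaches from about 275 to 725 mm from the base axis. Payload 15.9 kg.
Tool frame: the origin (TCP) lies on the centre line of the jaws, within the pads' length; the fingertips stand 17 mm ahead of it and the grasp point (between the pads) lies 2 mm behind it (manip.tip_reach is the distance from the TCP to the fingertips, in mm); z points along the fingers, y is the line along which they close (so a half turn about z gives the same grasp; the last joint's range is limited). The gripper opens to 85 mm and grips with 20 to 120 N. Pads are 22 mm wide; open, the fingers measure 114 mm over their backs; the gripper's body (76 mm by 85 mm) begins 54 mm behind the grasp point. The pads swing forward as they close: fully open they stand 13 mm farther back than shut.
Start: joints at [1.272, 0.213, -0.034, 1.323, 0, 1.571], TCP at [147.181, 477.832, 248.306] pointing down, gripper open.
Joint ranges: [-2.98, 2.98], [-0.74, 1.72], [-1.14, 1.35], [-2.1, 2.04], [-1.57, 1.44], [-3.14, 3.14]. Speed limits (rad/s): [1.89, 1.89, 2.39, 2.57, 3.14, 3.14].

### API

Orientations are given as [roll, pitch, yaw] about the fixed x, y, z axes, in that order (R = Rz(yaw) Ry(pitch) Rx(roll)).
In Python, from station import manip, vision gives the robot as it stands.
- The arm moves only by the shell command python3 -m jog 'ROWS' [FORCE]. ROWS is JSON, a list of rows, each a list of 7 numbers: the shift along the tool's x, y, z in cm, then the turn, a rotation vector about the tool's x, y, z in rad, then the opening, from 0 (shut) to 1 (fully open). A call has 1 to 8 rows; each row shifts and turns the commanded pose from where the row before left it, along the tool's axes as they then stand; what a row does not reach is not made up. A row lasts 1/10 s, in which the tool goes at most 50 mm and 8.59 degrees, less where a joint would pass 70% of its speed; a pose out of reach is approached as far as the arm can. A call with a gripper value outside its range is refused whole. The fingers move at their own pace and stop on an object; FORCE is the grip in N (left out, the last holds). Time passes only in rows, so rows that do not move let the fingers close. It gives the time, the measured TCP pose, the force, the opening and the grip force at its end, in the units of the state.
- manip.get_state(): the state, without advancing time (a new reading comes with each control period).
- vision.capture(name): name is "scene" or "top" or "wrist"; returns a dict with "img" (400x640x3 uint8, blue, green, red), "fovy" (degrees; the focal length in pixels is half the picture's height over the tangent of half this angle, whatever the lens; pixels are square), "cx", "cy" (the principal point, pixels), "extrinsics" (4x4, takes a point from world to camera coordinates); the wrist camera has in their place "mount" (4x4, takes a point from camera to tool coordinates, whose origin is the TCP and whose axes are the flange's). Camera axes: x right, y down, z forward; pixel columns grow to the right and rows downward; lengths in mm; the calibration is good to about 2 mm. A picture is of the moment at which its call begins: read the wrist's pose just before it. There is no depth.
- manip.hand_in(): hands the job in; it is judged then, once.
The state is a dict: "time_s": time; "qpos": joint angles; "joint_velocities": joint speeds; "joint_efforts": joint torques, N m; "position": TCP position; "eef_rot": TCP orientation; "contact_force": force on the tool from outside, world axes, zero at the start; "torque": the same for the moment, N m; "opening": finger opening in mm; "finger_force": force on a finger pad.
Only numpy, scipy, OpenCV 4.12 (cv2) and the standard library are available. Lean on these libraries where they do the work, as an engineer would, in place of code of your own. Each camera call takes 0.05 s, during which the arm holds its last target. There are 200 camera calls.

## Working session

There is one attempt and no reset: what is moved stays moved. The work goes in short steps, Python scripts to look and compute and a shell command to move; the robot and the scene stay as the last step left them, time stands still between calls to the robot, and variables do not carry over. Pictures are saved under pics/ and viewed, at most 10 in all, crops included, and the job is handed in when it is done.

```bash
ls; mkdir -p pics; python3 - <<'E'
from station import manip, vision
import cv2, numpy as np
print(manip.get_state())
for n in ("scene","top"):
    c=vision.capture(n); cv2.imwrite(f"pics/{n}0.png",c["img"])
    print(n,c["fovy"],c["cx"],c["cy"],np.round(c["extrinsics"],4).tolist())
E
```

```text
pics
{'time_s': 0.0, 'qpos': array([ 1.27202206e+00,  2.13384723e-01, -3.50770986e-02,  1.32348725e+00,
        4.76098071e-05,  1.57081873e+00]), 'joint_velocities': array([-2.69495709e-04, -7.10209523e-04, -1.59683835e-05, -3.00256573e-05,
        1.52830055e-03,  1.23076141e-03]), 'joint_efforts': array([ 7.88958369e-05, -6.86158204e+01,  4.87116230e+01,  1.75116485e-02,
        4.38059658e-05,  3.13435532e-05]), 'position': array([147.06517007, 477.54232577, 247.79473027]), 'eef_rot': array([-3.14043990e+00, -4.75839505e-05,  2.84279593e+00]), 'contact_force': array([-0.98392155, -1.13664603, -1.3969487 ]), 'torque': array([0.02811035, 0.00937   , 0.00286122]), 'finger_force': 0.0, 'opening': 85.45360410664404}
scene 43.16050856650849 322.60843216344233 186.87750138808505 [[-0.8441, -0.5361, 0.0032, 514.871], [-0.3951, 0.618, -0.6796, 127.4539], [0.3624, -0.575, -0.7335, 1491.037], [0.0, 0.0, 0.0, 1.0]]
top 46.41149369454591 322.59468814018936 196.80496773359286 [[0.4346, -0.9006, -0.0046, -57.4223], [-0.8672, -0.4171, -0.2721, 510.4241], [0.2431, 0.1223, -0.9623, 1306.9245], [0.0, 0.0, 0.0, 1.0]]
```

View pics/scene0.png

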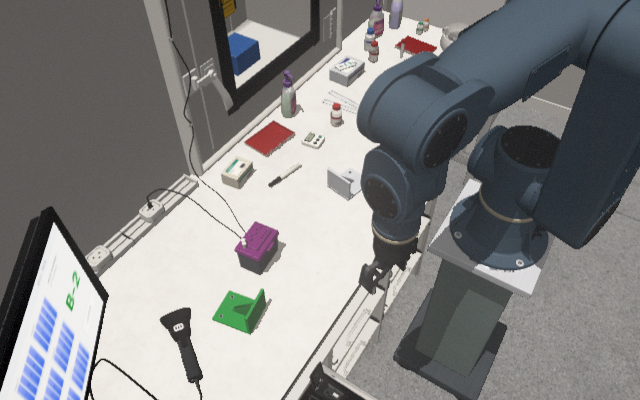

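View pics/top0.png

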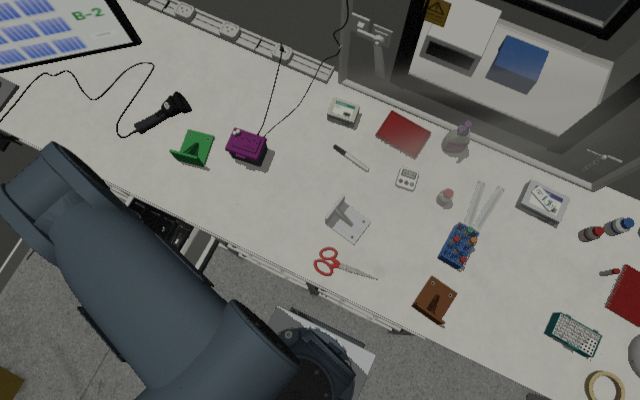

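The top view shows three L shapes: grey at (348,220), brown at (434,300) and green at (192,147). Only the grey one is plain aluminium, so it is the angle stop. The rack is the blue grid with capped tubes at (459,246). The bottle is at (446,197), the timer at (406,179) and the marker at (350,157). I'll confirm with an enlarged crop.

```bash
python3 - <<'E'
import cv2
a=cv2.imread("pics/top0.png")[180:280,300:500]
cv2.imwrite("pics/crop0.png",cv2.resize(a,None,fx=4,fy=4,interpolation=cv2.INTER_CUBIC))
E
```

```text
(no output)
```

View pics/crop0.png

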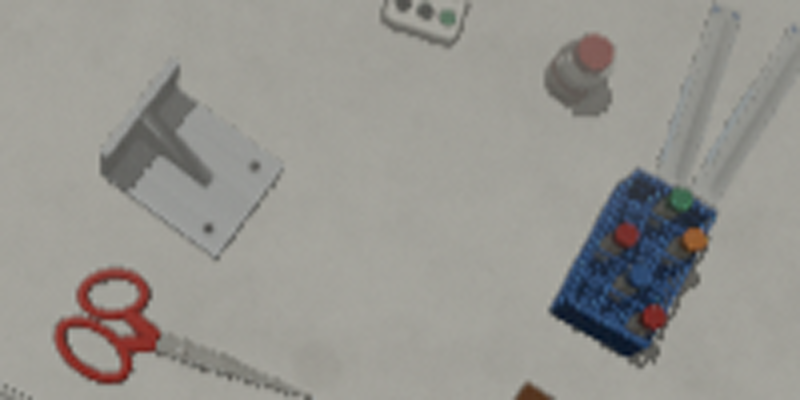

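The crop confirms the grey stop with its rib: short leg up at crop (140,110), tall leg ending at (282,165)–(217,259). The rack's corners are at (637,170), (716,207) and (553,312). Next is a least-squares fit for the poses.

```bash
cat > h.py <<'E'
import numpy as np, cv2
from station import manip, vision
from scipy.optimize import least_squares
from scipy.spatial.transform import Rotation as Ro
def K(c):
    f=200/np.tan(np.radians(c["fovy"]/2)); return f,c["cx"],c["cy"]
def proj(k,E,P):
    P=np.atleast_2d(P); q=P@E[:3,:3].T+E[:3,3]; f,cx,cy=k
    return np.c_[f*q[:,0]/q[:,2]+cx,f*q[:,1]/q[:,2]+cy]
def toW(p,M):  # p = x,y,yaw ; M model pts z up
    c,s=np.cos(p[2]),np.sin(p[2]); M=np.atleast_2d(M)
    return np.c_[p[0]+c*M[:,0]-s*M[:,1],p[1]+s*M[:,0]+c*M[:,1],M[:,2]]
def fit(obs,p0): # obs: list of (k,E,M,px)
    r=least_squares(lambda p:np.concatenate([(proj(k,E,toW(p,M))-np.array(px)).ravel() for k,E,M,px in obs]),p0,x_scale=[10,10,.1])
    return r.x,np.round(r.fun.reshape(-1,2),1).tolist()
def wristE(st,c):
    T=np.eye(4); T[:3,:3]=Ro.from_euler('xyz',st["eef_rot"]).as_matrix(); T[:3,3]=st["position"]
    return np.linalg.inv(T@c["mount"])
def ray(k,E,px,z):
    d=E[:3,:3].T@np.array([(px[0]-k[1])/k[0],(px[1]-k[2])/k[0],1]); o=-E[:3,:3].T@E[:3,3]
    return o+d*(z-o[2])/d[2]
E
python3 - <<'E'
from h import *
c=vision.capture("top");k=K(c);Et=np.array(c["extrinsics"])
u=lambda a:[(300+x/4-.375,180+y/4-.375) for x,y in a]
S=fit([(k,Et,np.array([[0,45,80],[0,-45,80],[110,45,4],[110,-45,4]]),u([(178,64),(100,158),(282,165),(217,259)]))],[450,100,-1.5])
R=fit([(k,Et,np.array([[34,-58,57],[34,58,57],[-34,-58,57]]),u([(637,170),(553,312),(716,207)]))],[450,-100,1.5])
print(S);print(R)
for n,p,z in(("bottle",(446,197),40),("timer",(406,179),10),("scis",(325,262),0),("scistip",(377,278),0),("brown",(434,300),20)):print(n,ray(k,Et,p,z).round())
w=vision.capture("wrist");print(w["fovy"],w["cx"],w["cy"],np.round(w["mount"],3).tolist())
E
```

```text
(array([470.14816045, 126.60122034,  -1.74931021]), [[-1.5, -1.2], [0.1, -0.5], [1.0, 0.8], [0.4, 0.9]])
(array([ 530.19923766, -247.40549017,    1.49906659]), [[-1.7, -0.2], [1.9, -1.6], [-0.3, 1.8]])
bottle [ 653. -162.   40.]
timer [665. -32.  10.]
scis [323.  84.   0.]
scistip [347. -75.   0.]
brown [ 358. -247.   20.]
61.60768285211066 324.5633296761204 201.961329025472 [[-0.0, -0.949, -0.315, 80.987], [1.0, -0.0, 0.001, 0.811], [-0.001, -0.315, 0.949, -125.408], [0.0, 0.0, 0.0, 1.0]]
```

```bash
python3 -m jog '[[-4.49,-0.2,-0.4,0,0,0.09,1],[-4.49,-0.2,-0.4,0,0,0.09,1],[-4.49,-0.2,-0.4,0,0,0.09,1],[-4.49,-0.2,-0.4,0,0,0.09,1],[-4.49,-0.2,-0.4,0,0,0.09,1],[-4.49,-0.2,-0.4,0,0,0.09,1],[-4.49,-0.2,-0.4,0,0,0.09,1],[-4.49,-0.2,-0.4,0,0,0.09,1]]'
python3 -m jog '[[-4.49,-0.2,-0.4,0,0,0.09,1],[-4.49,-0.2,-0.4,0,0,0.09,1],[-4.49,-0.2,-0.4,0,0,0.09,1],[-4.49,-0.2,-0.4,0,0,0.09,1],[-4.49,-0.2,-0.4,0,0,0.09,1],[-4.49,-0.2,-0.4,0,0,0.09,1],[0,0,0,0,0,0.08,1],[0,0,0,0,0,0,1]]'
python3 - <<'E'
from h import *
s=manip.get_state();w=vision.capture("wrist");t=vision.capture("top");sc=vision.capture("scene")
print(s["position"],s["eef_rot"],s["qpos"],s["time_s"])
cv2.imwrite("pics/w1.png",w["img"]);cv2.imwrite("pics/t1.png",t["img"]);cv2.imwrite("pics/s1.png",sc["img"])
import pickle;pickle.dump((s,w,t,sc),open("v1.pkl","wb"))
E
```

```text
time_s: 1.0
position: [426.7, 261.0, 280.2]
eef_rot: [-3.141, 0.0, 2.119]
contact_force: [0.8, 1.5, -0.9]
opening: 85.5
finger_force: 0.0
time_s: 1.8
position: [499.9, 5.5, 304.2]
eef_rot: [-3.141, -0.0, 1.499]
contact_force: [0.4, -0.5, -1.3]
opening: 85.3
finger_force: 0.0
[499.88795924   5.47106023 304.23572942] [-3.14146268e+00 -7.85715175e-05  1.49899297e+00] [1.08909531e-02 2.11710455e-01 1.04552691e-01 1.46376160e+00
 8.90390315e-05 1.65349063e+00] 1.8
```

View pics/w1.png

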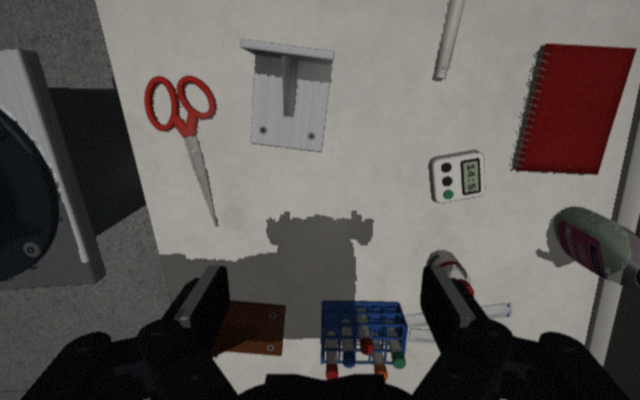

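```bash
python3 - <<'E'
import cv2,numpy as np
a=cv2.imread("pics/w1.png")
f=lambda y,x:cv2.resize(a[y:y+150,x:x+100],None,fx=4,fy=4,interpolation=cv2.INTER_CUBIC)
cv2.imwrite("pics/crop1.png",np.hstack([f(20,240),f(250,315)]))
E
```

```text
(no output)
```

View pics/crop1.png

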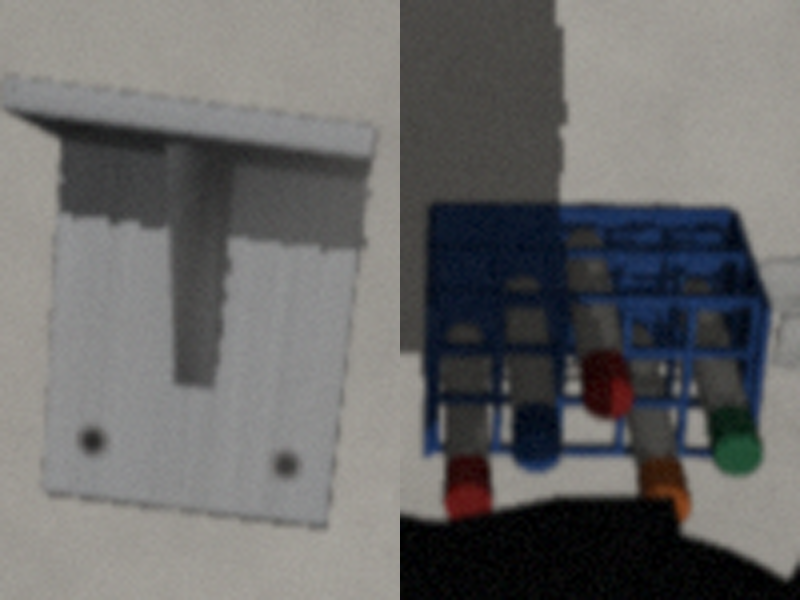

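The left crop shows the stop: short-leg top edge (5,76)–(376,126), tall-leg end (44,493)–(327,525). The right crop shows the rack: base edge (430,205)–(735,208), top edges at rows 300 and 452.

```bash
python3 - <<'E'
from h import *
import pickle;s,w,t,sc=pickle.load(open("v1.pkl","rb"))
k=K(w);E=wristE(s,w)
u=lambda a,ox,oy:[(ox+x/4-.375,oy+y/4-.375) for x,y in a]
oS=(k,E,np.array([[0,-45,80],[0,45,80],[110,-45,8],[110,45,8],[72,-6,8],[72,6,8]]),u([(5,76),(376,126),(44,493),(327,525),(175,385),(215,387)],240,20))
oR=(k,E,np.array([[34,58,0],[34,-58,0],[34,58,57],[34,-58,57],[-34,58,57],[-34,-58,57]]),u([(30,205),(335,208),(27,300),(366,300),(27,455),(360,450)],315,250))
S=fit([oS],[470,126,-1.75]);R=fit([oR],[530,-247,1.5]);print(S);print(R)
# with the top view also
kt=K(t);Et=np.array(t["extrinsics"])
S2=fit([oS,(kt,Et,np.array([[0,45,80],[0,-45,80],[110,45,4],[110,-45,4]]),u([(178,64),(100,158),(282,165),(217,259)],300,180))],S[0]);print(S2)
R2=fit([oR,(kt,Et,np.array([[34,-58,57],[34,58,57],[-34,-58,57]]),u([(637,170),(553,312),(716,207)],300,180))],R[0]);print(R2)
E
```

```text
(array([473.76092381, 131.20654764,  -1.7630459 ]), [[-0.9, -0.4], [0.8, -0.5], [-0.5, 0.1], [0.2, 0.7], [0.3, -0.1], [0.1, 0.6]])
(array([ 535.15283971, -245.35544346,    1.50474203]), [[-1.0, -1.5], [0.5, -2.6], [-0.7, 0.0], [1.7, -0.4], [-0.2, 1.9], [-0.3, 2.8]])
(array([473.45043596, 130.84857438,  -1.76169043]), [[-1.2, 0.1], [0.5, -0.1], [-0.6, 0.5], [0.1, 1.0], [0.2, 0.2], [-0.0, 0.9], [-2.1, -2.6], [-0.9, -2.2], [0.1, -0.3], [-0.8, -0.4]])
(array([ 534.66267136, -245.69510679,    1.50298711]), [[-1.3, -1.3], [0.2, -2.3], [-1.0, 0.2], [1.4, -0.1], [-0.6, 2.1], [-0.7, 3.1], [-1.8, -1.8], [2.0, -3.1], [-0.3, 0.2]])
```

```bash
python3 -m jog '[[0,0,0,0,0,0.12,1],[0,0,0,0,0.137,0,0.7],[0,0,0,0,0.137,0,0.7],[0,0,0,0,0.137,0,0.7],[0,0,0,0,0.137,0,0.7],[0,0,0,0,0.137,0,0.7],[0,0,0,0,0.137,0,0.7],[0,0,0,0,0,0,0.7]]'
cat >> h.py <<'E'
def goal(C,yaw,phi,r):
    d=np.array([np.cos(yaw),np.sin(yaw),0]);up=np.array([0,0,1.])
    a=d*np.sin(phi)+up*np.cos(phi); y=np.cross(up,d); z=-a
    return np.c_[np.cross(y,z),y,z], np.array(C)+r*a
def delta(s,g):
    R=Ro.from_euler('xyz',s["eef_rot"]).as_matrix()
    return "cm",np.round(R.T@(g[1]-s["position"])/10,2),"rot",np.round(Ro.from_matrix(R.T@g[0]).as_rotvec(),3)
E
python3 - <<'E'
from h import *
s=manip.get_state();print(s["qpos"].round(2),delta(s,goal([473.6,131,0],-1.7625,np.radians(47),150)))
E
```

```text
time_s: 2.75
position: [499.2, 6.1, 302.1]
eef_rot: [-3.135, -0.826, 1.378]
contact_force: [0.6, -0.1, -0.6]
opening: 59.9
finger_force: 0.0
[-0.43  0.31 -0.03  1.49  0.79  1.22] ('cm', array([-14.15,  -4.81,  14.15]), 'rot', array([-0.005, -0.006, -0.001]))
```

```bash
python3 -m jog '[[-2.83,-0.96,2.83,0,-0.006,0,0.7],[-2.83,-0.96,2.83,0,0,0,0.7],[-2.83,-0.96,2.83,0,0,0,0.7],[-2.83,-0.96,2.83,0,0,0,0.7],[-2.83,-0.96,2.83,0,0,0,0.7],[0,0,0,0,0,0,0.7],[0,0,0,0,0,0,0.7]]'
python3 - <<'E'
from h import *
s=manip.get_state();w=vision.capture("wrist");cv2.imwrite("pics/w2.png",w["img"])
print(delta(s,goal([473.6,131,0],-1.7625,np.radians(47),50)))
k=K(w);E=wristE(s,w);p=[473.6,131,-1.7625]
for m in([0,-45,80],[0,45,80],[110,-45,8],[110,45,8],[72,-6,8],[72,6,8],[8,-6,72],[8,6,72]):print(m,proj(k,E,toW(p,m)).round(1))
E
```

```text
time_s: 3.45
position: [454.5, 22.3, 105.4]
eef_rot: [3.141, -0.815, 1.385]
contact_force: [-0.5, -0.3, 1.2]
opening: 59.9
finger_force: 0.0
('cm', array([-0.13, -0.16, 10.26]), 'rot', array([-0.004,  0.006,  0.004]))
[0, -45, 80] [[253.3 129.6]]
[0, 45, 80] [[391.2 130.2]]
[110, -45, 8] [[255.9 323.9]]
[110, 45, 8] [[387.1 324.7]]
[72, -6, 8] [[313.8 270.2]]
[72, 6, 8] [[330.1 270.2]]
[8, -6, 72] [[313.1 147.3]]
[8, 6, 72] [[331.2 147.3]]
```

View pics/w2.png

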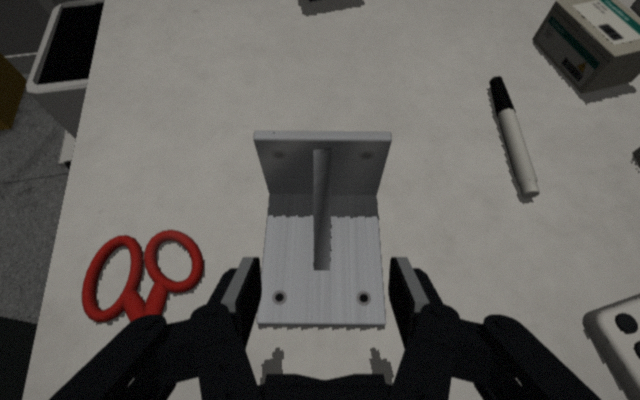

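The view shows the stop's edges at (253,131)–(392,131) and (258,326)–(386,325). That is within 2 px of the prediction, and the rib is centred between the jaws. Moving in to grip.

```bash
python3 -m jog '[[-0.13,-0.16,2.7,-0.004,0.006,0.004,0.7],[0,0,2.5,0,0,0,0.7],[0,0,2.5,0,0,0,0.7],[0,0,1.5,0,0,0,0.7],[0,0,1,0,0,0,0.7],[0,0,0,0,0,0,0.7]]' && python3 -m jog '[[0,0,0,0,0,0,0.4],[0,0,0,0,0,0,0.3],[0,0,0,0,0,0,0.2],[0,0,0,0,0,0,0.1],[0,0,0,0,0,0,0],[0,0,0,0,0,0,0],[0,0,0,0,0,0,0]]' 50
python3 - <<'E'
from h import *
s=manip.get_state();print(delta(s,goal([473.6,131,0],-1.7625,np.radians(47),50)),s["contact_force"],s["torque"])
E
```

```text
time_s: 4.1
position: [467.9, 94.9, 35.0]
eef_rot: [3.138, -0.821, 1.381]
contact_force: [-0.3, 0.4, 0.5]
opening: 60.0
finger_force: 0.0
time_s: 4.8
position: [466.9, 94.0, 34.4]
eef_rot: [3.141, -0.822, 1.377]
contact_force: [-2.6, -5.5, 9.1]
opening: 11.0
finger_force: 49.1
('cm', array([ 0.05, -0.04,  0.09]), 'rot', array([ 0.002, -0.002, -0.002])) [-2.63614814 -5.5354494   9.10750626] [-0.23166844  0.23340159  0.22906484]
```

```bash
python3 -m jog '[[0.204,0,0.002,0,-0.04,0,0],[0.204,0,0.002,0,-0.04,0,0],[0.204,0,0.002,0,-0.04,0,0],[0.204,0,0.002,0,-0.04,0,0],[0.204,0,0.002,0,-0.04,0,0],[0.204,0,0.002,0,-0.04,0,0],[0.204,0,0.002,0,-0.04,0,0],[0.204,0,0.002,0,-0.04,0,0]]'
cat > st.py <<'E'
from h import *
import sys
s=manip.get_state();R=Ro.from_euler('xyz',s["eef_rot"]).as_matrix()
f=s["contact_force"];print("F",f.round(1),"tool c",(R.T@(np.array([473.6,131,0])-s["position"])).round(1),"tau",s["torque"].round(2),"tilt",np.degrees(np.arccos(-R[2,2])).round(1))
E
python3 st.py
```

```text
time_s: 5.6
position: [469.2, 106.6, 44.3]
eef_rot: [3.141, -0.5, 1.377]
contact_force: [1.3, -0.6, -2.2]
opening: 11.2
finger_force: 48.7
F [ 1.3 -0.6 -2.2] tool c [ 0.5 -0.4 50.7] tau [-0.77 -0.13 -0.12] tilt 28.7
```

```bash
python3 -m jog '[[0.204,0,0.002,0,-0.04,0,0],[0.204,0,0.002,0,-0.04,0,0],[0.204,0,0.002,0,-0.04,0,0],[0.204,0,0.002,0,-0.04,0,0],[0.204,0,0.002,0,-0.04,0,0],[0.204,0,0.002,0,-0.04,0,0],[0.204,0,0.002,0,-0.04,0,0],[0.204,0,0.002,0,-0.04,0,0]]'; python3 st.py
```

```text
time_s: 6.4
position: [471.8, 121.6, 49.7]
eef_rot: [-3.141, -0.18, 1.377]
contact_force: [-0.0, -0.4, -4.4]
opening: 10.8
finger_force: 48.7
F [-0.  -0.4 -4.4] tool c [ 0.5 -0.  50.6] tau [-0.36 -0.03 -0.04] tilt 10.3
```

```bash
python3 -m jog '[[0.204,0,0.05,0,-0.04,0,0],[0.204,0,0.05,0,-0.04,0,0],[0.204,0,0.02,0,-0.04,0,0],[0.204,0,0.002,0,-0.04,0,0]]'; python3 st.py
```

```text
time_s: 6.8
position: [473.5, 129.6, 50.1]
eef_rot: [3.141, -0.02, 1.377]
contact_force: [-4.9, -2.7, 11.7]
opening: 11.0
finger_force: 51.0
F [-4.9 -2.7 11.7] tool c [ 0.4 -0.2 50.2] tau [-0.74  1.03 -0.06] tilt 1.1
```

```bash
python3 -m jog '[[0.204,0,-0.03,0,-0.04,0,0],[0.204,0,0.002,0,-0.04,0,0],[0.204,0,0.002,0,-0.04,0,0],[0.204,0,0.002,0,-0.04,0,0],[0.204,0,0.002,0,-0.04,0,0],[0.204,0,0.002,0,-0.04,0,0]]'; python3 st.py
```

```text
time_s: 7.4
position: [475.7, 141.5, 49.1]
eef_rot: [3.142, 0.22, 1.377]
contact_force: [-1.1, -2.9, 4.9]
opening: 11.0
finger_force: 49.8
F [-1.1 -2.9  4.9] tool c [ 0.3 -0.1 50.2] tau [-0.75  0.48 -0.05] tilt 12.6
```

```bash
python3 -m jog '[[0.204,0,0.002,0,-0.04,0,0],[0.204,0,0.002,0,-0.04,0,0],[0.204,0,0.002,0,-0.04,0,0],[0.204,0,0.002,0,-0.04,0,0],[0.204,0,0.002,0,-0.04,0,0],[0.204,0,0.002,0,-0.04,0,0]]'; python3 st.py
```

```text
time_s: 8.0
position: [477.9, 152.6, 45.0]
eef_rot: [-3.141, 0.461, 1.377]
contact_force: [-1.4, -3.8, 2.2]
opening: 11.1
finger_force: 49.3
F [-1.4 -3.8  2.2] tool c [ 0.2 -0.1 50.1] tau [-0.82  0.21 -0.05] tilt 26.4
```

```bash
python3 -m jog '[[0.153,0,0.002,0,-0.03,0,0],[0.153,0,0.002,0,-0.03,0,0],[0.153,0,0.002,0,-0.03,0,0],[0.153,0,0.002,0,-0.03,0,0],[0.153,0,0.002,0,-0.03,0,0],[0.153,0,0.002,0,-0.03,0,0],[0.153,0,0.002,0,-0.03,0,0],[0.153,0,0.002,0,-0.03,0,0]]'; python3 st.py;python3 -m jog '[[0.1,0,0.002,0,-0.02,0,0],[0.08,0,0,0,-0.015,0,0],[0.05,0,0,0,-0.01,0,0],[0,0,0,0,0,0,0]]'; python3 st.py
```

```text
time_s: 8.8
position: [479.9, 162.7, 38.3]
eef_rot: [-3.141, 0.701, 1.377]
contact_force: [-1.5, -5.9, 5.4]
opening: 11.0
finger_force: 49.2
F [-1.5 -5.9  5.4] tool c [ 0.1 -0.  50.1] tau [-1.48  0.26  0.01] tilt 40.2
time_s: 9.2
position: [480.1, 164.1, 37.0]
eef_rot: [-3.141, 0.746, 1.378]
contact_force: [-1.4, -8.4, 10.7]
opening: 11.5
finger_force: 49.5
F [-1.4 -8.4 10.7] tool c [ 0.4 -0.  50.1] tau [-2.2   0.37 -0.1 ] tilt 42.8
```

```bash
python3 - <<'E'
from h import *
s=manip.get_state();R=Ro.from_euler('xyz',s["eef_rot"]).as_matrix()
rk=np.array([534.8,-245.5]);ry=1.504;n=np.array([np.cos(ry),np.sin(ry)])
C=np.array([473.6,131,0.]);Cs=np.r_[rk+n*(34+30),0]
print("shift cm",(R.T@(Cs-C)/10).round(3),"up 1cm",(R.T@[0,0,1]).round(3))
th=ry-np.pi+1.7625; c=R.T@(C-s["position"]);N=4
rv=R.T@[0,0,th/N]; print("yaw row",((c-Ro.from_rotvec(rv).as_matrix()@c)/10).round(3),rv.round(4),N,th)
E
```

```text
shift cm [-21.61   12.429  19.971] up 1cm [-0.679 -0.001 -0.734]
yaw row [-0.001 -0.105  0.001] [-0.0212 -0.     -0.0229] 4 0.12490734641020684
```

```bash
python3 -m jog '[[-0.02,0,-0.022,0,0,0,0],[-0.4,0.23,0.37,0,0,0,0],[-0.9,0.518,0.832,0,0,0,0],[-0.9,0.518,0.832,0,0,0,0],[-0.9,0.518,0.832,0,0,0,0],[-0.9,0.518,0.832,0,0,0,0],[-0.9,0.518,0.832,0,0,0,0],[-0.9,0.518,0.832,0,0,0,0]]'; python3 st.py
```

```text
time_s: 10.0
position: [498.4, 81.6, 37.2]
eef_rot: [3.141, 0.741, 1.377]
contact_force: [-2.5, 13.2, 14.6]
opening: 11.0
finger_force: 51.9
F [-2.5 13.2 14.6] tool c [ 57.3 -33.9  -2.1] tau [ 0.44  0.73 -0.69] tilt 42.5
```

```bash
python3 -m jog '[[-0.92,0.518,0.81,0,0,0,0],[-0.9,0.518,0.832,0,0,0,0],[-0.9,0.518,0.832,0,0,0,0],[-0.9,0.518,0.832,0,0,0,0],[-0.9,0.518,0.832,0,0,0,0],[-0.9,0.518,0.832,0,0,0,0],[-0.9,0.518,0.832,0,0,0,0],[-0.9,0.518,0.832,0,0,0,0]]'; python3 st.py
python3 -m jog '[[-0.9,0.518,0.832,0,0,0,0],[-0.9,0.518,0.832,0,0,0,0],[-0.9,0.518,0.832,0,0,0,0],[-0.9,0.518,0.832,0,0,0,0],[-0.9,0.518,0.832,0,0,0,0],[-0.9,0.518,0.832,0,0,0,0],[-0.9,0.518,0.832,0,0,0,0],[-0.4,0.23,0.37,0,0,0,0]]'; python3 st.py
python3 -m jog '[[0,-0.105,0,-0.021,0,-0.023,0],[0,-0.105,0,-0.021,0,-0.023,0],[0,-0.105,0,-0.021,0,-0.023,0],[0,-0.105,0,-0.021,0,-0.023,0],[0,0,0,0,0,0,0]]'
python3 - <<'E'
from h import *
s=manip.get_state();w=vision.capture("wrist");t=vision.capture("top");c=vision.capture("scene")
print(s["position"],s["eef_rot"],s["contact_force"])
a=t["img"][150:300,380:540];b=c["img"][100:250,290:450]
cv2.imwrite("pics/tc3.png",np.hstack([cv2.resize(x,(400,375),interpolation=cv2.INTER_CUBIC) for x in(a,b)]));cv2.imwrite("pics/w3.png",w["img"])
E
```

```text
time_s: 10.8
position: [520.4, -22.7, 37.2]
eef_rot: [3.14, 0.742, 1.377]
contact_force: [-2.0, 12.7, 14.3]
opening: 10.9
finger_force: 51.8
F [-2.  12.7 14.3] tool c [129.7 -75.4 -68.4] tau [ 0.41  0.66 -0.69] tilt 42.5
time_s: 11.6
position: [540.8, -120.3, 37.2]
eef_rot: [3.14, 0.742, 1.376]
contact_force: [-2.3, 15.3, 19.1]
opening: 11.0
finger_force: 52.4
F [-2.3 15.3 19.1] tool c [ 197.2 -114.4 -130.6] tau [ 0.23  0.9  -0.8 ] tilt 42.5
time_s: 12.1
position: [536.4, -119.5, 37.1]
eef_rot: [3.14, 0.743, 1.502]
contact_force: [3.6, -0.6, 4.8]
opening: 11.3
finger_force: 49.5
[ 536.4392011  -119.45970238   37.07365662] [3.13968754 0.74349398 1.50190004] [ 3.56443122 -0.60711029  4.79826651]
```

View pics/tc3.png

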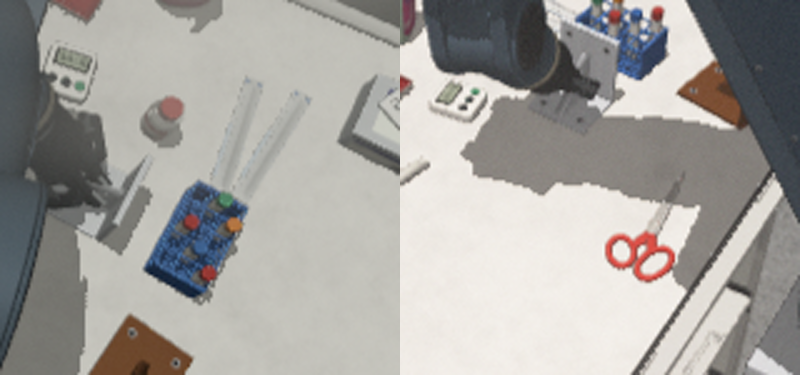

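The stop stands on its short leg in front of the rack, with its tall leg at left-crop (120–155, 155–250) and the rack's facing side at (147,270)–(200,180). The bystanders haven't moved. I'll overlay the models to check the gap and yaw.

```bash
python3 - <<'E'
from h import *
s=manip.get_state();R=Ro.from_euler('xyz',s["eef_rot"]).as_matrix()
C=s["position"]+R@[.4,0,50.1]; y=R[:,1]; print("C",C.round(1),"y yaw",np.arctan2(y[1],y[0]).round(4),"rack face dir",(1.504-np.pi/2))
n=np.array([np.cos(1.504),np.sin(1.504)]);d=C[:2]-[534.8,-245.5];print("gap",d@n-34,"lat",d@[n[1],-n[0]])
t=vision.capture("top");k=K(t);E=np.array(t["extrinsics"]);x0,y0,f=400,195,8
im=cv2.resize(t["img"][y0:y0+75,x0:x0+100],None,fx=f,fy=f,interpolation=cv2.INTER_CUBIC)
def dr(P,col):
    for p in proj(k,E,P): cv2.circle(im,tuple(int(v) for v in ((p-[x0,y0])*f+f/2)),3,col,-1)
dr(toW([534.8,-245.5,1.504],np.array([[a,b,57] for a in(34,-34) for b in(58,-58)])),(0,255,255))
p=[C[0],C[1],np.arctan2(y[1],y[0])+np.pi/2] # local x = away from rack
dr(toW(p,np.array([[0,45,110],[0,-45,110],[0,45,0],[0,-45,0],[8,45,110]])),(0,255,0))
cv2.imwrite("pics/ov.png",im)
E
```

```text
C [ 5.342e+02 -1.530e+02 -1.000e-01] y yaw -0.0688 rack face dir -0.06679632679489655
gap 58.223570164804485 lat -6.762632285174703
```

View pics/ov.png

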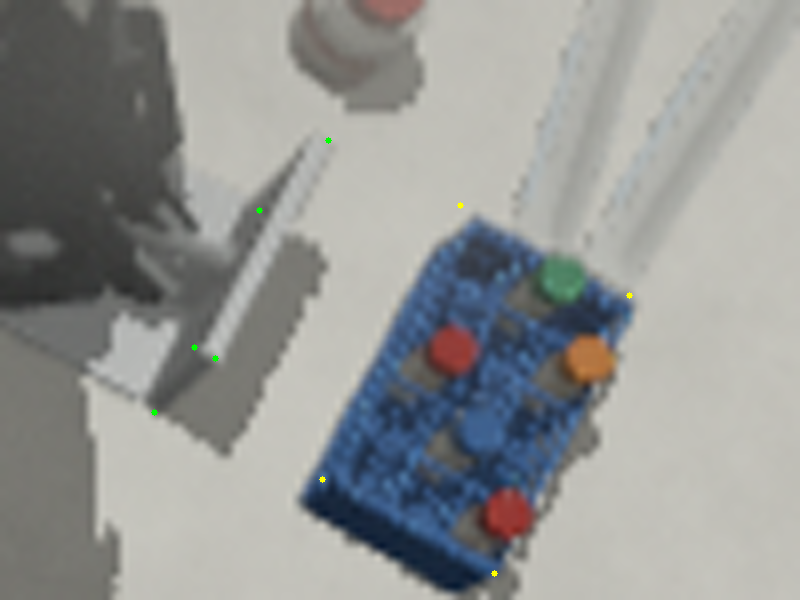

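The overlay fits the stop well: its top edge is at (333,140)–(217,360). The rack model is off by up to 15 crop px at the far corner, where the actual top corner is (475,217) and the base corners are (430,245) and (303,500). I'll solve each facing edge directly.

```bash
python3 - <<'E'
from h import *
import pickle;s,w,t,sc=pickle.load(open("v1.pkl","rb"))
def show(n,a,b):
    d=a-b;print(n,a.round(1),b.round(1),"len",np.linalg.norm(d).round(1),"dir",np.arctan2(d[1],d[0]).round(3),"mid",((a+b)/2).round(1))
k=K(w);E=wristE(s,w);u=lambda x,y:(315+x/4-.375,250+y/4-.375)
show("w base",ray(k,E,u(335,208),0),ray(k,E,u(30,205),0))
show("w topnear",ray(k,E,u(366,300),57),ray(k,E,u(27,300),57))
show("w topfar",ray(k,E,u(360,450),57),ray(k,E,u(27,455),57))
k=K(t);E=np.array(t["extrinsics"]);u=lambda x,y:(400+x/8-.44,195+y/8-.44)
show("t base",ray(k,E,u(430,245),0),ray(k,E,u(303,500),0))
show("t topnear",ray(k,E,u(475,217),57),ray(k,E,u(325,478),57))
show("t topfar",ray(k,E,u(635,308),57),ray(k,E,u(500,567),57))
show("t stop top",ray(k,E,u(333,140),110),ray(k,E,u(217,360),110))
E
```

```text
w base [ 594.6 -219.8    0. ] [ 480.8 -210.3    0. ] len 114.1 dir -0.083 mid [ 537.7 -215.     0. ]
w topnear [ 593.  -215.7   57. ] [ 480.4 -207.6   57. ] len 112.9 dir -0.072 mid [ 536.7 -211.7   57. ]
w topfar [ 591.2 -278.3   57. ] [ 475.6 -272.2   57. ] len 115.8 dir -0.053 mid [ 533.4 -275.2   57. ]
t base [ 594.5 -220.1    0. ] [ 482.8 -213.     0. ] len 112.0 dir -0.063 mid [ 538.6 -216.5    0. ]
t topnear [ 593.3 -222.1   57. ] [ 480.  -208.4   57. ] len 114.1 dir -0.12 mid [ 536.6 -215.2   57. ]
t topfar [ 586.8 -286.8   57. ] [ 477.4 -276.6   57. ] len 109.9 dir -0.093 mid [ 532.1 -281.7   57. ]
t stop top [ 580.1 -157.8  110. ] [ 489.  -150.8  110. ] len 91.3 dir -0.077 mid [ 534.6 -154.3  110. ]
```

```bash
python3 - <<'E'
from h import *
s=manip.get_state();R=Ro.from_euler('xyz',s["eef_rot"]).as_matrix()
n=np.array([.075,.997,0]);l=np.array([.997,-.075,0])
print("50mm+lat",(R.T@(-50*n+7.7*l)/10).round(3),"1mm",(R.T@(-n)/10).round(4),"up1mm",(R.T@[0,0,.1]).round(4))
cv2.imwrite("pics/ref.png",vision.capture("top")["img"])
E
```

```text
50mm+lat [-3.682  0.738  3.388] 1mm [-0.0736 -0.0006  0.0677] up1mm [-0.0677  0.0001 -0.0736]
```

```bash
python3 -m jog '[[-0.46,0.092,0.424,0,0,0,0],[-0.46,0.092,0.424,0,0,0,0],[-0.46,0.092,0.424,0,0,0,0],[-0.46,0.092,0.424,0,0,0,0],[-0.46,0.092,0.424,0,0,0,0],[-0.46,0.092,0.424,0,0,0,0],[-0.46,0.092,0.424,0,0,0,0],[-0.46,0.092,0.424,0,0,0,0]]'
python3 -m jog '[[-0.074,0,0.068,0,0,0,0],[-0.074,0,0.068,0,0,0,0],[-0.074,0,0.068,0,0,0,0],[-0.074,0,0.068,0,0,0,0],[0,0,0,0,0,0,0],[0,0,0,0,0,0,0]]'
cat > gap.py <<'E'
from h import *
s=manip.get_state();R=Ro.from_euler('xyz',s["eef_rot"]).as_matrix()
C=s["position"]+R@[.4,0,50.1];y=R[:,1]
n=np.array([.075,.997]);d=C[:2]-[537.4,-214.5]
print("C",C.round(1),"dir",np.arctan2(y[1],y[0]).round(4),"gap",(d@n).round(2),"lat",(d@[.997,-.075]).round(2),s["contact_force"].round(1))
a=cv2.imread("pics/ref.png");b=np.mean([vision.capture("top")["img"].astype(float) for _ in range(4)],0).astype(np.uint8)
# shift of the rack's right part (orange, green, red caps, right edge)
for nm,(x0,x1,y0,y1) in {"right":(452,482,224,268),"brown(ref)":(414,460,276,324)}.items():
    A=[cv2.cvtColor(i,cv2.COLOR_BGR2GRAY)[y0:y1,x0:x1].astype(np.float32) for i in(a,b)]
    W=np.eye(2,3,dtype=np.float32)
    cc,W=cv2.findTransformECC(A[0],A[1],W,cv2.MOTION_TRANSLATION,(3,200,1e-5),None,3)
    print(nm,W[:,2].round(2),round(cc,3))
cv2.imwrite("pics/now.png",b)
E
python3 gap.py
```

```text
time_s: 13.15
position: [541.0, -169.5, 37.2]
eef_rot: [3.139, 0.742, 1.501]
contact_force: [-1.7, 13.3, 16.5]
opening: 11.0
finger_force: 52.3
time_s: 13.75
position: [540.8, -173.4, 37.2]
eef_rot: [3.139, 0.743, 1.5]
contact_force: [2.0, 9.6, 13.2]
opening: 11.0
finger_force: 51.8
C [ 538.6 -206.9   -0. ] dir -0.0683 gap 7.68 lat 0.64 [ 2.   9.6 13.2]
right [0.21 0.18] 0.975
brown(ref) [-0.42 -0.08] 0.89
```

```bash
cat > gap2.py <<'E'
from h import *
s=manip.get_state();R=Ro.from_euler('xyz',s["eef_rot"]).as_matrix()
C=s["position"]+R@[.4,0,50.1];y=R[:,1]
n=np.array([.075,.997]);d=C[:2]-[537.4,-214.5]
print("C",C.round(1),"gap",(d@n).round(2),"lat",(d@[.997,-.075]).round(2),s["contact_force"].round(1))
def caps(f):
    h=cv2.cvtColor(f,cv2.COLOR_BGR2HSV)[220:275,435:485].astype(int);out=[]
    for lo,hi in((8,20),(50,85),(-8,7)):
        H=np.where(h[...,0]>170,h[...,0]-180,h[...,0]);m=(H>=lo)&(H<=hi)&(h[...,1]>90)&(h[...,2]>50)
        yy,xx=np.nonzero(m);out+=[len(xx),xx.mean().round(2),yy.mean().round(2)]
    return out
b=np.mean([vision.capture("top")["img"].astype(float) for _ in range(4)],0).astype(np.uint8)
print(caps(cv2.imread("pics/ref.png")));print(caps(b));cv2.imwrite("pics/now.png",b)
E
python3 gap2.py
python3 -m jog '[[-0.074,0,0.068,0,0,0,0],[-0.074,0,0.068,0,0,0,0],[-0.074,0,0.068,0,0,0,0],[0,0,0,0,0,0,0]]' | head -1
python3 gap2.py
```

```text
C [ 538.6 -206.9   -0. ] gap 7.67 lat 0.63 [ 2.   9.4 14.1]
[33, np.float64(37.94), np.float64(19.67), 21, np.float64(34.9), np.float64(9.81), 60, np.float64(24.8), np.float64(29.67)]
[33, np.float64(37.94), np.float64(19.67), 21, np.float64(34.9), np.float64(9.81), 60, np.float64(24.8), np.float64(29.67)]
time_s: 14.55
C [ 538.5 -209.9   -0. ] gap 4.68 lat 0.72 [ 2.9 10.5 13. ]
[33, np.float64(37.94), np.float64(19.67), 21, np.float64(34.9), np.float64(9.81), 60, np.float64(24.8), np.float64(29.67)]
[33, np.float64(37.94), np.float64(19.67), 21, np.float64(34.9), np.float64(9.81), 61, np.float64(24.69), np.float64(29.49)]
```

```bash
for i in 1; do python3 -m jog '[[-0.074,0,0.068,0,0,0,0],[-0.037,0,0.034,0,0,0,0],[0,0,0,0,0,0,0]]' | head -1; python3 gap2.py|sed 2d; done
python3 -m jog '[[-0.074,0,0.068,0,0,0,0],[0,0,0,0,0,0,0]]' | head -1; python3 gap2.py|sed 2d
```

```text
time_s: 15.05
C [ 538.4 -211.3    0. ] gap 3.22 lat 0.78 [ 1.9 12.1 13.5]
[33, np.float64(37.94), np.float64(19.67), 21, np.float64(34.9), np.float64(9.81), 61, np.float64(24.77), np.float64(29.44)]
time_s: 15.45
C [ 538.4 -212.4    0. ] gap 2.21 lat 0.79 [ 2.3 11.7 12.9]
[34, np.float64(38.0), np.float64(19.74), 21, np.float64(34.9), np.float64(9.81), 61, np.float64(24.77), np.float64(29.44)]
```

```bash
python3 - <<'E'
import cv2,numpy as np
a=cv2.imread("pics/ref.png");b=cv2.imread("pics/now.png")
f=lambda i:cv2.resize(i[195:275,430:490],None,fx=6.6,fy=6.6,interpolation=cv2.INTER_CUBIC)
cv2.imwrite("pics/cmp.png",np.hstack([f(a),f(b)]))
d=cv2.absdiff(a,b).max(2)[215:275,430:490];print(d[::3,24::3])
E
```

```text
[[  2   2   2   2   1   2   3   2   2   2   1   1]
 [  2   2   3   1   2   1   2   2   1   2   1   2]
 [  1  56   9   1   1   1   2   2   2   1   2   1]
 [ 80  77  15   2   1   1   2   0   2   2   1   1]
 [ 24 124   4   4   2   1   1   0   1   1   1   1]
 [108  45   4   2   1   1   1   1   1   1   2   1]
 [113  27   2   1   2   3   5   2   1   1   1   1]
 [  8  25   1   5   1   1   1   2   1   1   2   1]
 [  1   3   0   4   3   2   2   0   0   1   1   1]
 [  1   0   3   0   1   1   1   1   1   1   2   1]
 [  3   1   1   3   2   1   3   1   1   1   1   0]
 [  4   2   1   1   3   2   1   2   2   0   1   1]
 [  2   1   2   1   1   2   1   1   0   1   0   2]
 [  1   1   1   1   1   1   1   1   1   1   0   0]
 [  2   1   2   1   1   2   0   1   1   1   1   1]
 [  2   1   3   1   2   1   0   1   2   1   2   1]
 [  3   1   1   1   1   1   1   1   1   0   1   2]
 [  3   1   1   0   1   1   0   1   1   1   2   1]
 [  1   1   2   2   2   1   1   1   1   1   1   2]
 [  1   1   0   0   1   1   1   1   2   1   1   1]]
```

View pics/cmp.png

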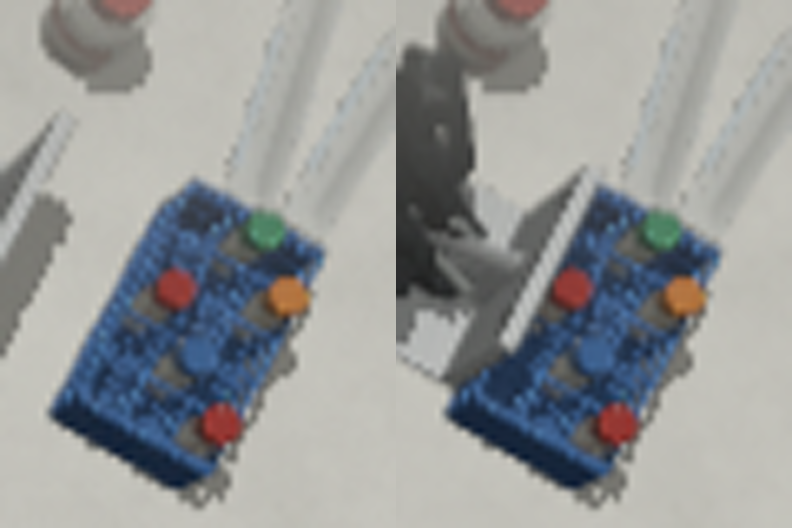

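The rack hasn't moved: the image difference over it is ≤5, and the tall leg's top edge at (603,172)–(515,348) is just short of it. I'll nudge in small steps, using that difference as the contact detector.

```bash
cat > dif.py <<'E'
from h import *
a=cv2.imread("pics/ref.png");b=np.mean([vision.capture("top")["img"].astype(float) for _ in range(3)],0).astype(np.uint8)
d=cv2.absdiff(a,b).max(2)[238:275,464:482];s=manip.get_state()
print("max",d.max(),"p95",np.percentile(d,95),s["position"].round(1),s["contact_force"].round(1))
cv2.imwrite("pics/now.png",b)
E
python3 dif.py
python3 -m jog '[[-0.059,0,0.054,0,0,0,0],[0,0,0,0,0,0,0]]' | head -1; python3 dif.py
python3 -m jog '[[-0.059,0,0.054,0,0,0,0],[0,0,0,0,0,0,0]]' | head -1; python3 dif.py
```

```text
max 5 p95 2.0 [ 540.5 -178.9   37.1] [ 2.1 10.9 14.2]
time_s: 16.0
max 61 p95 19.0 [ 540.5 -179.6   37.2] [ 1.5 12.4 14.5]
time_s: 16.35
max 73 p95 32.0 [ 540.4 -180.4   37.2] [ 0.8 12.4 14. ]
```

```bash
python3 -m jog '[[0,0,-0.03,0,0,0,0],[0,0,-0.03,0,0,0,0],[0,0,0,0,0,0,0]]'; python3 dif.py
python3 -m jog '[[0,0,0,0,0,0,0.2],[0,0,0,0,0,0,0.3],[0,0,0,0,0,0,0.4],[0,0,0,0,0,0,0.5],[0,0,0,0,0,0,0.5],[0,0,0,0,0,0,0.5]]' 20; python3 dif.py
```

```text
time_s: 16.8
position: [540.3, -180.3, 37.2]
eef_rot: [3.139, 0.743, 1.5]
contact_force: [3.7, 4.1, 6.3]
opening: 11.3
finger_force: 50.3
max 72 p95 32.0 [ 540.3 -180.3   37.2] [4.5 4.2 5.8]
time_s: 17.55
position: [538.8, -180.6, 36.5]
eef_rot: [-3.141, 0.743, 1.502]
contact_force: [0.9, 0.2, 0.5]
opening: 42.6
finger_force: 0.0
max 73 p95 32.0 [ 538.9 -180.6   36.5] [ 0.5 -0.5 -0.8]
```

```bash
python3 -m jog '[[0,0,-1,0,0,0,0.5],[0,0,-2,0,0,0,0.5],[0,0,-3,0,0,0,0.5],[0,0,-4,0,0,0,0.5],[0,0,-4,0,0,0,0.5],[0,0,-4,0,0,0,0.5],[0,0,0,0,0.14,0,0.5],[0,0,0,0,0.14,0,0.5]]'
python3 -m jog '[[0,0,-3,0,0.14,0,0.5],[0,0,-3,0,0.14,0,0.5],[0,0,-3,0,0.14,0,0.5],[0,0,-3,0,0.04,0,0.5],[3,0,-1,0,0,0,0.5],[3,0,0,0,0,0,0.5],[0,0,0,0,0,0,0.5],[0,0,0,0,0,0,0.5]]'
python3 dif.py; python3 - <<'E'
from h import *
s=manip.get_state();w=vision.capture("wrist");t=vision.capture("top")
print(s["joint_velocities"].round(3),s["time_s"])
a=cv2.resize(t["img"][150:270,340:500],(400,300),interpolation=cv2.INTER_CUBIC)
z=cv2.resize(t["img"][210:270,430:490],(400,300),interpolation=cv2.INTER_CUBIC)
b=cv2.resize(w["img"],(400,250));o=np.zeros((600,800,3),np.uint8);o[:300,:400]=a;o[:300,400:]=z
x=cv2.resize(w["img"],(480,300));o[300:,:480]=x
cv2.imwrite("pics/fin.png",o)
E
```

```text
time_s: 18.5
position: [548.5, -56.3, 170.2]
eef_rot: [3.14, 0.458, 1.506]
contact_force: [-0.1, -0.9, -0.3]
opening: 42.6
finger_force: 0.0
time_s: 19.3
position: [553.3, 31.0, 294.0]
eef_rot: [-3.141, 0.003, 1.503]
contact_force: [0.1, -0.3, 0.2]
opening: 42.4
finger_force: 0.0
max 77 p95 34.75 [553.4  29.9 293.7] [ 0.4 -0.1 -0.9]
[-0.005  0.001  0.    -0.002  0.003  0.   ] 19.45
```

View pics/fin.png

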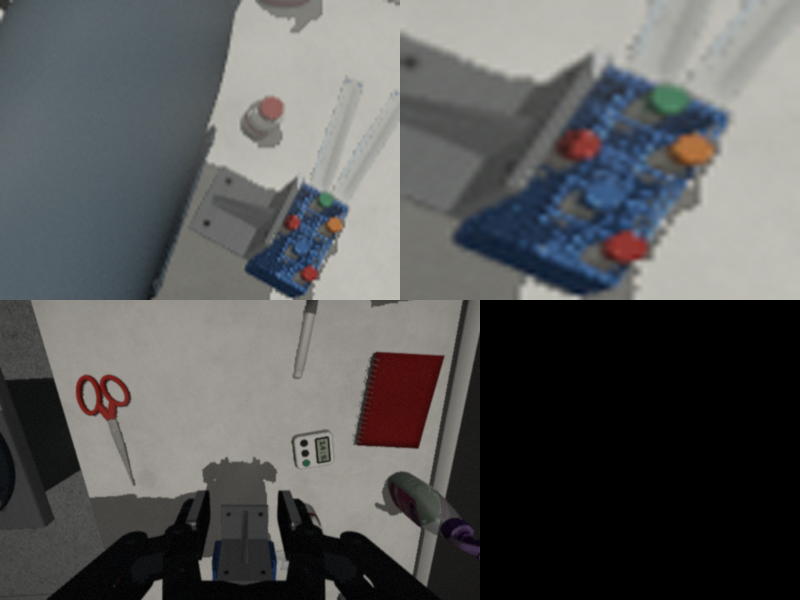

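The final view shows the stop standing on its short leg, tall leg flush with the rack and centred on it (wrist view: stop 221–269, rack 213–277). The bottle, timer and marker are in place, and the gripper is clear.

```bash
python3 -c "
from station import manip
print(manip.hand_in())"
```

```text
the job is handed in; nothing more can be done
None
```

I tipped the angle stop onto its short leg, slid it flush against the middle of the rack's long side, released it and handed the job in at about 19.5 s; the rack moved by at most about 1.5 mm at contact, and the bottle, timer and marker were not touched.

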